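# Return a mixed handful of moulded parts to their stock boxes

### The job

Sort the five loose moulded parts on the packing bench back into stock: put each one into the empty front bay of the cardboard box that holds its own kind (blue handles, yellow knobs, green saddle). They must lie flat on the bay floor, the same way up as they lie now, none on top of another. Leave the tape roll and the stamp where they stand.

Things in the scene. Friction and masses are not known exactly. Their poses are not given: they have to be found in the camera images.
- handle_a: Loose blue moulded pull handle lying on its two feet, about 35 g: straight bar 76 mm long (own x), 22 mm wide (own y, flat sides to grip across), overall height 22 mm; the bar is the top 12 mm. Origin: centre of the underside, on the table; z up. Two alike, interchangeable.
- handle_b: Loose blue moulded pull handle lying on its two feet, about 35 g: straight bar 76 mm long (own x), 22 mm wide (own y, flat sides to grip across), overall height 22 mm; the bar is the top 12 mm. Origin: centre of the underside, on the table; z up. Two alike, interchangeable.
- knob_a: Loose yellow round knob, about 35 g: plain cylinder 36 mm diameter, 24 mm high, with a small dark metal insert on top. Origin: centre of the underside; z up. Two alike, interchangeable.
- knob_b: Loose yellow round knob, about 35 g: plain cylinder 36 mm diameter, 24 mm high, with a small dark metal insert on top. Origin: centre of the underside; z up. Two alike, interchangeable.
- saddle: Loose green pipe saddle, about 35 g: flat foot 64 mm long (own x), 26 mm wide (own y), 8 mm thick with a dark screw hole at each end, and a hump 30 mm long and 26 mm wide in the middle, 22 mm high overall. Flat sides to grip across own y. Origin: centre of the underside; z up.
- box_blue: Fixed cardboard box, 180 (x) by 198 (y) mm, walls and floor 4 mm, rims 50 mm above the table. Rear compartment (x +59 to +117 mm) full of blue pull handles, rising to about 60 mm. Front (-x) bay empty, inside 110 (x) by 190 (y) mm. Origin: at table level under the bay's centre; bay walls at x +-55, y +-95 mm; its floor 4 mm above the origin. z up.
- box_yellow: Fixed cardboard box, 180 (x) by 198 (y) mm, walls and floor 4 mm, rims 50 mm above the table. Rear compartment (x +59 to +117 mm) full of yellow round knobs, rising to about 60 mm. Front (-x) bay empty, inside 110 (x) by 190 (y) mm. Origin: at table level under the bay's centre; bay walls at x +-55, y +-95 mm; its floor 4 mm above the origin. z up.
- box_green: Fixed cardboard box, 180 (x) by 198 (y) mm, walls and floor 4 mm, rims 50 mm above the table. Rear compartment (x +59 to +117 mm) full of green pipe saddles, rising to about 60 mm. Front (-x) bay empty, inside 110 (x) by 190 (y) mm. Origin: at table level under the bay's centre; bay walls at x +-55, y +-95 mm; its floor 4 mm above the origin. z up.
- tape: Loose bystander: brown tape roll lying flat, 60 mm outer diameter, 24 mm high. Origin: centre of the underside. To be left alone.
- stamp: Loose bystander: wooden hand stamp standing upright, foot 48 mm diameter, 52 mm high. Origin: centre of the underside. To be left alone.
Mind the look-alikes: they are no part of the job. Leave any purple or white look-alike of the knob_a alone.

How it is judged:
By the outcome, as a careful person would: the job done as asked, in the order asked, and still so for the second after the job is handed in, with the robot touching nothing.
It also fails if it takes over 128 s, if anything falls off the work surface, if the arm or the gripper's body presses on something with over 40 N, if the wrist force passes 120 N, or if a joint passes its speed limit or range.

### The arm

A 6-joint arm with a two-finger parallel gripper is mounted at the origin on the work surface. World frame = base frame: x ahead of the robot, y to its left, z up, the work surface at z = 0. Lengths are in mm, angles in rad, forces in N, time in s.
With the tool pointing down it reaches from about 375 to 900 mm from the base axis. Payload 3.1 kg.
Tool frame: the origin (TCP) lies at the very end of the fingers, on their centre line; the grasp point (between the pads) lies 19 mm behind it (robot.hold_point_z is the distance from the TCP to the grasp point, in mm); z points along the fingers, y is the line along which they close (so a half turn about z gives the same grasp; the last joint's range is limited). The gripper opens to 85 mm and grips with 20 to 120 N. Pads are 22 mm wide; open, the fingers measure 114 mm over their backs; the gripper's body (76 mm by 85 mm) begins 54 mm behind the grasp point. The pads swing forward as they close: fully open they stand 13 mm farther back than shut.
Start: joints at [-1.486, 0.527, 1.433, -0, 1.181, -0.178], TCP at [162.39, -603.512, 231.31] pointing down, gripper open.
Joint ranges: [-3.08, 3.08], [-0.75, 2.2], [0.22, 2.44], [-1.43, 4.57], [0, 2.65], [-2.85, 2.85]. Speed limits (rad/s): [2.79, 2.79, 3.14, 3.14, 3.14, 3.14].

### API

Orientations are given as a unit quaternion [x, y, z, w].
In Python, from workcell import get_obs, imaging, robot gives the robot as it stands.
- The arm moves only by the shell command python3 -m inch 'ROWS' [OPENING] [FORCE]. ROWS is JSON, a list of rows, each a list of 2 entries, a list of its own where there are three numbers: the shift along the world's x, y, z in mm, then the turn, a rotation vector about the world's x, y, z in degrees. In form: [[[x, y, z], [wx, wy, wz]], ...]. A call has 1 to 10 rows; each row is the pose to reach, as a shift and turn from the pose commanded when the call began; what a row does not reach only later rows make up. A row lasts 1/10 s, in which the tool goes at most 50 mm and 8.59 degrees, less where a joint would pass 70% of its speed; a pose out of reach is approached as far as the arm can. A call with a gripper value outside its range is refused whole. OPENING is the closure, from -1 (fully open) to 1 (shut), set as the call begins (- or left out, the last holds). The fingers move at their own pace and stop on an object; FORCE is the grip in N (left out, the last holds). Time passes only in rows, so rows that repeat a pose let the fingers close. It gives the time, the measured TCP pose, the force, the opening and the grip force at its end, in the units of the state.
- get_obs(): the state, without advancing time (a new reading comes with each control period).
- imaging.grab_frame(name): name is "scene" or "side" or "wrist"; returns a dict with "img" (480x640x3 uint8, red, green, blue), "vfov" (degrees; the focal length in pixels is half the picture's height over the tangent of half this angle, whatever the lens; pixels are square), "cx", "cy" (the principal point, pixels), "xyz" and "orientation" of the camera in the world; the wrist camera has in their place "tool_from_camera" (4x4, takes a point from camera to tool coordinates, whose origin is the TCP and whose axes are the flange's). Camera axes: x right, y down, z forward; pixel columns grow to the right and rows downward; lengths in mm; the calibration is good to about 2 mm. A picture is of the moment at which its call begins: read the wrist's pose just before it. There is no depth.
- robot.sign_off(): hands the job in; it is judged then, once.
The state is a dict: "clock": time; "joint_positions": joint angles; "dq": joint speeds; "tau": joint torques, N m; "ee_pos": TCP position; "orientation": TCP orientation; "ft_force": force on the tool from outside, world axes, zero at the start; "torque": the same for the moment, N m; "grip_width": opening from 0.0 (shut) to 1.0 (fully open); "grip_force": force on a finger pad.
Only numpy, scipy, OpenCV 4.12 (cv2) and the standard library are available. Lean on these libraries where they do the work, as an engineer would, in place of code of your own. Each camera call takes 0.05 s, during which the arm holds its last target. There are 200 camera calls.

## Working session

There is one attempt and no reset: what is moved stays moved. The work goes in short steps, Python scripts to look and compute and a shell command to move; the robot and the scene stay as the last step left them, time stands still between calls to the robot, and variables do not carry over. Pictures are saved under pics/ and viewed, at most 14 in all, crops included, and the job is handed in when it is done.

```bash
ls; mkdir -p pics; python3 - <<'E'
from workcell import get_obs, imaging, robot
import cv2
o=get_obs(); print(o['clock'],o['ee_pos'],o['orientation'],o['grip_width'],robot.hold_point_z)
for n in("scene","side","wrist"):
    f=imaging.grab_frame(n); cv2.imwrite(f"pics/{n}0.png",f["img"][:,:,::-1])
    print(n,{k:v for k,v in f.items() if k!="img"})
E
```

```text
pics
0.0 [ 162.33144107 -602.80699881  230.3298636 ] [ 9.91378385e-01  1.31025722e-01  4.49331225e-05 -1.07466028e-03] 1.002916802298726 18.700000000000003
scene {'vfov': 42.12303097809397, 'cx': 316.0760170242643, 'cy': 240.94467597337, 'xyz': array([1280.87066616, -862.68861287,  771.68421818]), 'orientation': array([ 0.8184161 ,  0.31665432, -0.16036581, -0.45189372])}
side {'vfov': 47.64113704577217, 'cx': 326.73738040341334, 'cy': 238.93002829003998, 'xyz': array([ 79.76398844, 723.72029635, 785.67846439]), 'orientation': array([-0.25491943,  0.87502805, -0.39790214,  0.10495661])}
wrist {'vfov': 59.2879274705099, 'cx': 329.567864702315, 'cy': 240.33670848395406, 'tool_from_camera': array([[-5.13229715e-04, -9.65670878e-01, -2.59768150e-01,
         6.52012172e+01],
       [ 9.99999839e-01, -5.58651446e-04,  1.01027784e-04,
        -9.65425585e-01],
       [-2.42679442e-04, -2.59768056e-01,  9.65671009e-01,
        -1.41577350e+02],
       [ 0.00000000e+00,  0.00000000e+00,  0.00000000e+00,
         1.00000000e+00]])}
```

View pics/scene0.png

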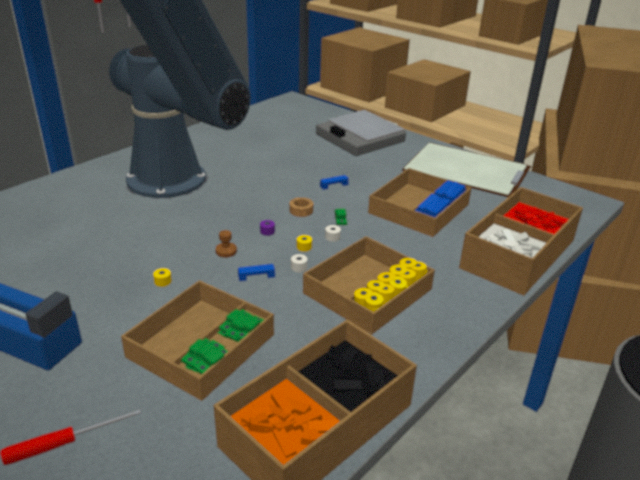

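View pics/side0.png

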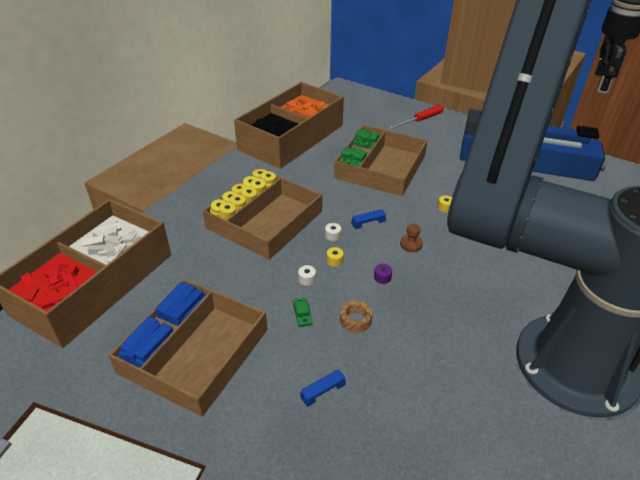

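Scene: handles at (256,271) and (334,181), yellow knobs at (304,242) and (162,277), saddle at (340,215). Side: handles at (368,219) and (323,387), knobs at (335,257) and (446,204), saddle at (303,312). The box rims are clear in both views, so I'll measure by mask.

```bash
cat > h.py <<'E'
import numpy as np, cv2
from scipy.spatial.transform import Rotation as R
from workcell import get_obs, imaging, robot
def grab(name,png=None):
    o=get_obs(); f=imaging.grab_frame(name)
    if name=="wrist":
        T=np.eye(4);T[:3,:3]=R.from_quat(o['orientation']).as_matrix();T[:3,3]=o['ee_pos']
        T=T@f['tool_from_camera']; f['M'],f['c']=T[:3,:3],T[:3,3]
    else: f['M'],f['c']=R.from_quat(f['orientation']).as_matrix(),np.array(f['xyz'])
    if png: cv2.imwrite(png,f["img"][:,:,::-1])
    return f
def cast(f,uv,z):
    uv=np.atleast_2d(uv).astype(float); F=240/np.tan(np.radians(f['vfov']/2))
    d=np.c_[(uv-[f['cx'],f['cy']])/F,np.ones(len(uv))]@f['M'].T
    return (f['c']+d*((z-f['c'][2])/d[:,2])[:,None])[:,:2]
def proj(f,P):
    F=240/np.tan(np.radians(f['vfov']/2)); q=(np.atleast_2d(P)-f['c'])@f['M']
    return q[:,:2]/q[:,2:]*F+[f['cx'],f['cy']]
H=dict(blue=(105,125,140,60),yellow=(22,34,150,90),green=(45,80,120,40))
def blobs(f,col,amin=40):
    h=cv2.cvtColor(f['img'],cv2.COLOR_RGB2HSV);a,b,s,v=H[col]
    m=cv2.inRange(h,(a,s,v),(b,255,255)); m=cv2.morphologyEx(m,cv2.MORPH_CLOSE,np.ones((3,3)))
    return [c for c in cv2.findContours(m,cv2.RETR_EXTERNAL,cv2.CHAIN_APPROX_NONE)[0] if cv2.contourArea(c)>amin]
def cen(c):
    m=cv2.moments(c);return m['m10']/m['m00'],m['m01']/m['m00']
E
python3 - <<'E'
from h import *
np.set_printoptions(precision=1,suppress=True)
for n in("scene","side"):
    f=grab(n)
    for col in H:
        for c in blobs(f,col):
            if cv2.contourArea(c)>900: continue
            p=cast(f,c[:,0],14).astype(np.float32); r=cv2.minAreaRect(p)
            print(n,col,np.array(cen(c)),cv2.contourArea(c),cast(f,cen(c),12)[0],'rect',np.array(r[1]),r[2])
    B=dict(scene=dict(blue=[(369,199),(405,170),(470,190),(435,230)],yellow=[(304,277),(367,240),(434,270),(372,314)],green=[(123,340),(200,285),(273,319),(202,376)]),
      side=dict(blue=[(113,356),(190,282),(267,323),(203,392)],yellow=[(206,209),(255,172),(322,208),(268,241)],green=[(336,158),(368,125),(427,151),(400,183)]))[n]
    for k,v in B.items():
        p=cast(f,v,50);print(n,'box',k,p.round().tolist(),p.mean(0))
E
```

```text
scene blue [ 17.6 298.4] 609.5 [ 227.2 -519.3] rect [112.8  43. ] 16.580976486206055
scene blue [255.7 270.6] 313.5 [ 493.9 -138.4] rect [75.5 46.1] 55.65293884277344
scene blue [441.  197.9] 761.0 [605.2 407.6] rect [ 59.6 197.2] 6.9242987632751465
scene blue [333.8 180.8] 175.0 [346.9 289.1] rect [86.7 50.2] 65.73078918457031
scene yellow [161.9 276.6] 241.5 [ 370.  -285.2] rect [34.2 64.2] 53.94292449951172
scene yellow [303.9 242.5] 187.5 [493.7  11. ] rect [31.7 62.1] 43.03745651245117
scene green [238.4 324.4] 806.5 [ 595.  -279.9] rect [64.1 80. ] 8.66416072845459
scene green [340.5 216.3] 134.5 [479.  157.6] rect [24.7 71.2] 43.29369354248047
scene box blue [[516.0, 218.0], [488.0, 409.0], [669.0, 430.0], [709.0, 206.0]] [595.7 315.8]
scene box yellow [[618.0, -125.0], [625.0, 69.0], [792.0, 73.0], [785.0, -124.0]] [704.7 -26.7]
scene box green [[517.0, -470.0], [490.0, -281.0], [663.0, -257.0], [680.0, -434.0]] [ 587.8 -360.4]
side blue [321.9 386.6] 655.5 [344.1 287.5] rect [81.6 31.5] 65.98989868164062
side blue [368.1 217.8] 312.5 [ 492.1 -140.7] rect [85.5 41.3] 54.59676742553711
side blue [465.8 146.2] 166.5 [ 418.8 -553.9] rect [ 23.3 133. ] 11.926239013671875
side yellow [334.5 256.4] 235.0 [489.4   9.5] rect [31.4 51.7] 31.967529296875
side yellow [444.2 203.1] 153.5 [ 368.9 -286.6] rect [28.1 61.2] 16.569353103637695
side green [302.2 311.7] 344.0 [461.5 171. ] rect [26.8 66.5] 44.58788299560547
side green [359.  147.1] 671.0 [ 656.2 -389.8] rect [ 64.3 178.7] 8.640618324279785
side box blue [[648.0, 444.0], [659.0, 251.0], [480.0, 253.0], [480.0, 416.0]] [566.8 341.1]
side box yellow [[781.0, 69.0], [779.0, -101.0], [573.0, -72.0], [606.0, 79.0]] [684.6  -6.4]
side box green [[650.0, -260.0], [662.0, -446.0], [476.0, -414.0], [471.0, -252.0]] [ 565.  -342.8]
```

```bash
python3 - <<'E'
import cv2,numpy as np
s=cv2.imread('pics/scene0.png');d=cv2.imread('pics/side0.png')
def c(i,x,y):return cv2.resize(i[y:y+110,x:x+160],None,fx=2.5,fy=2.5,interpolation=cv2.INTER_CUBIC)
r=lambda *a:np.hstack(a)
cv2.imwrite('pics/crop1.png',np.vstack([r(c(s,340,140),c(s,290,225)),r(c(d,190,150),c(d,300,100))]))
def c2(i,x,y):return cv2.resize(i[y:y+150,x:x+200],None,fx=2,fy=2,interpolation=cv2.INTER_CUBIC)
cv2.imwrite('pics/crop2.png',r(c2(s,100,260),c2(d,90,265)))
E
```

```text
(no output)
```

View pics/crop1.png

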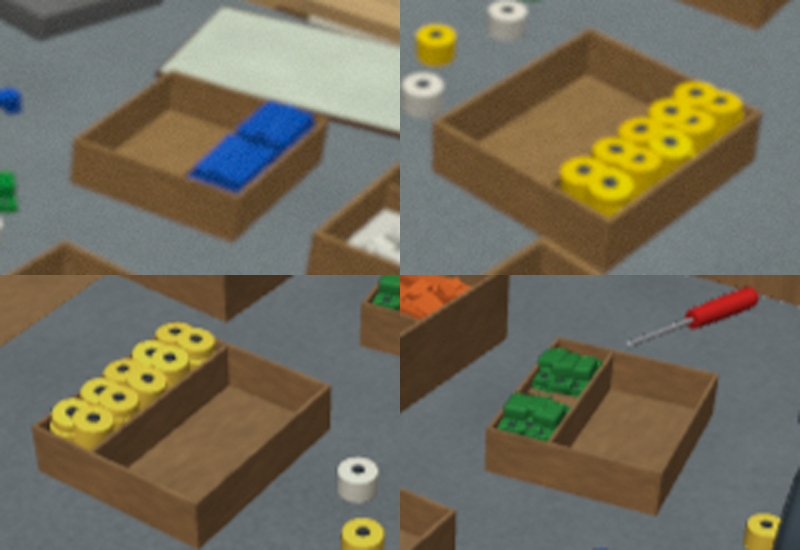

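View pics/crop2.png

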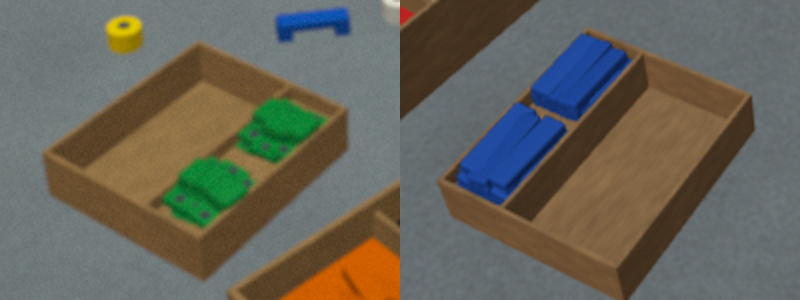

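Crops show the rim corners; I'll recast these refined picks.

```bash
python3 - <<'E'
from h import *
for n in("scene","side"):
    f=grab(n)
    B=dict(scene=dict(blue=[(369.2,198.4),(408,168.8),(471.2,188.8),(434.4,222)],yellow=[(303.2,273.8),(366.4,237),(434.4,270.2),(372.8,312.2)],green=[(122,336),(200,281.5),(273.5,314),(202.5,379)]),
      side=dict(blue=[(266.5,313),(201,396.5),(109,355),(184,280)],yellow=[(322,194),(269.2,242.8),(204,212)],green=[(426.8,141.2),(404,180),(334.8,162),(364,126)]))[n]
    for k,v in B.items():
        p=cast(f,v,50);print(n,k,p.round().tolist())
E
```

```text
scene blue [[515.0, 220.0], [490.0, 421.0], [668.0, 438.0], [689.0, 235.0]]
scene yellow [[609.0, -118.0], [616.0, 77.0], [793.0, 73.0], [783.0, -119.0]]
scene green [[507.0, -466.0], [482.0, -274.0], [654.0, -246.0], [686.0, -437.0]]
side blue [[494.0, 235.0], [478.0, 424.0], [655.0, 446.0], [672.0, 254.0]]
side yellow [[600.0, -116.0], [601.0, 82.0], [777.0, 79.0]]
side green [[496.0, -458.0], [469.0, -268.0], [644.0, -243.0], [669.0, -435.0]]
```

Estimates: bay centres are blue (552,331) yaw 6°, yellow (663,-19) yaw -1°, green (545,-357) yaw 8°. Handle1 is at (493,-139) yaw ≈55°. I'll move above handle1.

```bash
python3 -m inch '[[[330,463,-60],[0,0,40]],[[330,463,-60],[0,0,40]],[[330,463,-60],[0,0,40]],[[330,463,-60],[0,0,40]],[[330,463,-60],[0,0,40]],[[330,463,-60],[0,0,40]],[[330,463,-60],[0,0,40]],[[330,463,-60],[0,0,40]],[[330,463,-60],[0,0,40]],[[330,463,-60],[0,0,40]]]' -1 30
```

```text
clock: 1.35
ee_pos: [452.1, -197.0, 178.9]
orientation: [0.887, 0.462, 0.0, 0.0]
ft_force: [0.7, -0.8, -0.5]
grip_width: 1.001
grip_force: 0.0
```

```bash
python3 -m inch '[[[0,-12,0],[0,0,0]],[[0,-12,0],[0,0,0]],[[0,-12,0],[0,0,0]]]' -0.1 30
python3 - <<'E'
from h import *
np.set_printoptions(precision=1,suppress=True)
f=grab("wrist","pics/w1.png"); print(get_obs()['ee_pos'])
for col in H:
    for c in blobs(f,col,150):
        p=cast(f,c[:,0],20).astype(np.float32); r=cv2.minAreaRect(p)
        print(col,np.array(cen(c)),cv2.contourArea(c),np.array(r[0]),np.array(r[1]),r[2])
E
```

```text
clock: 1.65
ee_pos: [450.8, -211.6, 179.0]
orientation: [0.887, 0.462, -0.0, 0.0]
ft_force: [-0.0, -0.3, 0.1]
grip_width: 0.553
grip_force: 0.0
[ 450.4 -211.8  179. ]
blue [321.3  96.8] 3456.5 [ 493.6 -139.2] [74.1 20.9] 54.415889739990234
yellow [300.2 348.3] 1765.5 [ 370.9 -282.3] [44.1 34.3] 54.65290451049805
green [610.1 180.5] 6093.0 [ 637.  -309.7] [60.3 77. ] 8.378904342651367
```

View pics/w1.png

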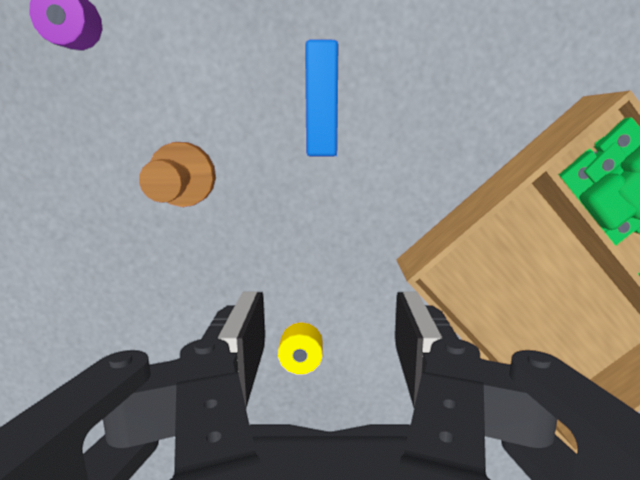

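Handle1 is at (493.6,-139.2) yaw 54.4° (pixel 321,97). The near yellow knob is at about (371,-284), and the green box is at the right of the view.

```bash
python3 -m inch '[[[43,72,-60],[0,0,0]],[[43,72,-110],[0,0,0]],[[43,72,-110],[0,0,0]],[[43,72,-145],[0,0,0]],[[43,72,-165],[0,0,0]],[[43,72,-175],[0,0,0]],[[43,72,-175],[0,0,0]],[[43,72,-175],[0,0,0]]]' && python3 -m inch '[[[0,0,0],[0,0,0]],[[0,0,0],[0,0,0]],[[0,0,0],[0,0,0]],[[0,0,0],[0,0,0]],[[0,0,0],[0,0,0]]]' 1 30
```

```text
clock: 2.5
ee_pos: [494.2, -139.8, 4.6]
orientation: [0.887, 0.461, 0.0, 0.001]
ft_force: [-0.7, 0.3, -0.1]
grip_width: 0.552
grip_force: 0.0
clock: 3.0
ee_pos: [494.8, -139.3, 5.2]
orientation: [0.887, 0.462, 0.001, 0.001]
ft_force: [-1.7, -1.3, 7.3]
grip_width: 0.245
grip_force: 30.5
```

```bash
python3 -m inch '[[[0,0,30],[0,0,0]],[[0,0,80],[0,0,0]],[[5,40,125],[0,0,8]],[[62,425,135],[0,0,41]],[[62,425,135],[0,0,41]],[[62,425,135],[0,0,41]],[[62,425,135],[0,0,41]],[[62,425,135],[0,0,41]],[[62,425,135],[0,0,41]],[[62,425,135],[0,0,41]]]' && python3 -m inch '[[[0,0,0],[0,0,0]],[[0,0,0],[0,0,0]],[[0,0,0],[0,0,0]]]'
python3 - <<'E'
from h import *
np.set_printoptions(precision=1,suppress=True)
f=grab("wrist","pics/w2.png"); np.savez("w2.npz",**{k:f[k] for k in('vfov','cx','cy','M','c')})
E
```

```text
clock: 4.0
ee_pos: [548.9, 242.7, 137.3]
orientation: [0.669, 0.744, 0.0, 0.0]
ft_force: [1.3, -0.2, 0.1]
grip_width: 0.249
grip_force: 29.7
clock: 4.3
ee_pos: [548.4, 239.6, 136.6]
orientation: [0.669, 0.743, -0.001, -0.0]
ft_force: [0.7, -0.4, -0.5]
grip_width: 0.245
grip_force: 29.7
```

View pics/w2.png

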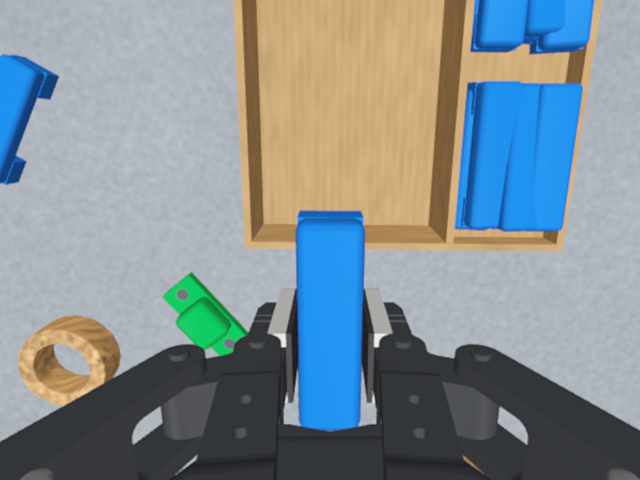

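Wrist view: box corners at (246,247) and (563,249), saddle with its holes at (183,295) and (230,343) and its hump at (202,322), tape at (70,360), and handle2 at the left edge.

```bash
python3 - <<'E'
from h import *
f=dict(np.load("w2.npz"))
np.set_printoptions(precision=1,suppress=True)
p=cast(f,[(246,247),(563,249),(235,0)],50);print(p)
ang=np.arctan2(*(p[1]-p[0])[::-1]);a2=np.degrees(np.arctan2(*(p[2]-p[0])[::-1]))-90;print(np.degrees(ang),a2,np.linalg.norm(p[1]-p[0]))
ex=np.array([np.cos(ang),np.sin(ang)]);ey=np.array([-ex[1],ex[0]])
b=p[0]+59*ex+99*ey;print("bay",b,"slots",b-45*ey,b+45*ey)
s=cast(f,[(183,295),(230,343)],8);print("saddle",s.mean(0),np.degrees(np.arctan2(*(s[1]-s[0])[::-1])))
E
```

```text
[[500.8 235.7]
 [678.5 253.3]
 [488.9 360. ]]
5.646154415974282 5.503245491268871 178.58708098153662
bay [549.8 340.1] slots [554.2 295.3] [545.4 384.8]
saddle [469.1 167.3] -44.57952793515524
```

```bash
python3 -m inch '[[[6,56,0],[0,0,0]],[[6,56,-40],[0,0,0]],[[6,56,-80],[0,0,0]],[[6,56,-110],[0,0,0]],[[6,56,-120],[0,0,0]],[[6,56,-126],[0,0,0]],[[6,56,-126],[0,0,0]],[[6,56,-126],[0,0,0]]]' && python3 -m inch '[[[0,0,0],[0,0,0]],[[0,0,0],[0,0,0]],[[0,0,0],[0,0,0]],[[0,0,0],[0,0,0]]]' -0.1
```

```text
clock: 5.15
ee_pos: [556.6, 296.3, 12.3]
orientation: [0.669, 0.743, 0.001, 0.001]
ft_force: [0.0, -0.7, -0.1]
grip_width: 0.245
grip_force: 29.7
clock: 5.55
ee_pos: [555.4, 296.6, 11.2]
orientation: [0.669, 0.744, 0.0, 0.0]
ft_force: [-0.4, -0.3, 0.2]
grip_width: 0.55
grip_force: 0.0
```

```bash
python3 -m inch '[[[0,0,40],[0,0,0]],[[0,0,90],[0,0,0]],[[-20,0,130],[0,0,-8]],[[-215,-35,130],[0,0,-30]],[[-215,-35,130],[0,0,-30]],[[-215,-35,130],[0,0,-30]],[[-215,-35,130],[0,0,-30]],[[-215,-35,130],[0,0,-30]],[[-215,-35,130],[0,0,-30]]]'; python3 - <<'E'
from h import *
np.set_printoptions(precision=1,suppress=True)
f=grab("wrist","pics/w3.png"); print(get_obs()['ee_pos'])
for c in blobs(f,"blue",150):
        p=cast(f,c[:,0],20).astype(np.float32); r=cv2.minAreaRect(p)
        print(np.array(cen(c)),cv2.contourArea(c),np.array(r[0]),np.array(r[1]),r[2])
E
```

```text
clock: 6.45
ee_pos: [339.3, 261.4, 141.2]
orientation: [0.838, 0.546, 0.0, 0.0]
ft_force: [1.0, 0.1, 0.1]
grip_width: 0.549
grip_force: 0.0
[341.4 262.  141.3]
[322.  188.1] 3861.5 [345.1 288.3] [74.7 21.1] 66.07258605957031
[628.7  19.6] 686.5 [544.4 304.5] [13.9 42.5] 16.65442657470703
```

```bash
python3 -m inch '[[[4,27,-40],[0,0,0]],[[4,27,-85],[0,0,0]],[[4,27,-115],[0,0,0]],[[4,27,-130],[0,0,0]],[[4,27,-137],[0,0,0]],[[4,27,-137],[0,0,0]],[[4,27,-137],[0,0,0]]]' && python3 -m inch '[[[0,0,0],[0,0,0]],[[0,0,0],[0,0,0]],[[0,0,0],[0,0,0]],[[0,0,0],[0,0,0]],[[0,0,0],[0,0,0]]]' 1 30
```

```text
clock: 7.2
ee_pos: [345.5, 288.8, 4.1]
orientation: [0.839, 0.545, 0.001, 0.0]
ft_force: [-0.4, 0.2, -0.6]
grip_width: 0.55
grip_force: 0.0
clock: 7.7
ee_pos: [345.0, 288.8, 4.8]
orientation: [0.838, 0.545, 0.001, 0.0]
ft_force: [0.1, -0.4, 6.8]
grip_width: 0.248
grip_force: 30.1
```

```bash
python3 -m inch '[[[0,0,40],[0,0,0]],[[0,0,90],[0,0,0]],[[30,15,120],[0,0,8]],[[200,96,120],[0,0,29.5]],[[200,96,120],[0,0,29.5]],[[200,96,120],[0,0,29.5]],[[200,96,120],[0,0,29.5]],[[200,96,120],[0,0,29.5]],[[200,96,120],[0,0,29.5]]]' && python3 -m inch '[[[0,0,-40],[0,0,0]],[[0,0,-80],[0,0,0]],[[0,0,-105],[0,0,0]],[[0,0,-112],[0,0,0]],[[0,0,-114],[0,0,0]],[[0,0,-114],[0,0,0]],[[0,0,-114],[0,0,0]]]'
```

```text
clock: 8.6
ee_pos: [543.7, 384.1, 123.2]
orientation: [0.672, 0.74, -0.001, -0.0]
ft_force: [-0.7, -0.7, -0.5]
grip_width: 0.249
grip_force: 29.7
clock: 9.3
ee_pos: [544.7, 384.8, 11.2]
orientation: [0.672, 0.741, 0.001, 0.0]
ft_force: [0.7, -0.2, -1.8]
grip_width: 0.249
grip_force: 29.8
```

```bash
python3 -m inch '[[[0,0,0],[0,0,0]],[[0,0,0],[0,0,0]],[[0,0,0],[0,0,0]],[[0,0,0],[0,0,0]],[[0,0,50],[0,0,0]],[[0,0,100],[0,0,0]],[[0,0,125],[0,0,0]]]' -0.1 && python3 -m inch '[[[-55,-239,5],[0,0,40]],[[-55,-239,5],[0,0,40]],[[-55,-239,5],[0,0,40]],[[-55,-239,5],[0,0,40]],[[-55,-239,5],[0,0,40]],[[-55,-239,5],[0,0,40]],[[-55,-239,5],[0,0,40]]]'; python3 - <<'E'
from h import *
np.set_printoptions(precision=1,suppress=True)
f=grab("wrist","pics/w4.png"); print(get_obs()['ee_pos'])
for c in blobs(f,"green",150):
        p=cast(f,c[:,0],8).astype(np.float32); r=cv2.minAreaRect(p)
        print(np.array(cen(c)),cv2.contourArea(c),np.array(r[0]),np.array(r[1]),r[2],cast(f,cen(c),14))
E
```

```text
clock: 10.0
ee_pos: [546.3, 385.4, 138.8]
orientation: [0.672, 0.741, 0.003, 0.001]
ft_force: [0.2, -0.2, -0.2]
grip_width: 0.546
grip_force: 0.0
clock: 10.7
ee_pos: [489.5, 144.4, 140.1]
orientation: [0.38, 0.925, 0.0, 0.0]
ft_force: [-0.1, 1.0, 0.5]
grip_width: 0.551
grip_force: 0.0
[489.9 145.4 140. ]
[331.  181.5] 3666.5 [468.1 167.1] [25.9 62.2] 45.28010559082031 [[466.7 168.5]]
```

View pics/w4.png

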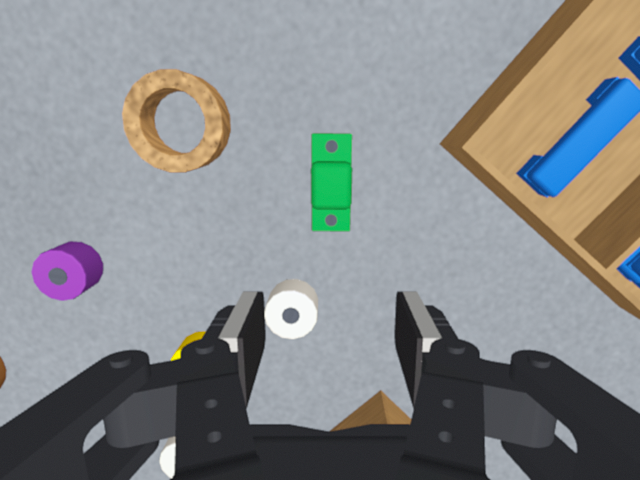

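Saddle is at (468,167) yaw 135° (pixel 331,182), the white knob is clear behind it at (290,316), and the tape is far off.

```bash
python3 -m inch '[[[-22,22,-40],[0,0,0]],[[-22,22,-85],[0,0,0]],[[-22,22,-115],[0,0,0]],[[-22,22,-130],[0,0,0]],[[-22,22,-135],[0,0,0]],[[-22,22,-135],[0,0,0]],[[-22,22,-135],[0,0,0]]]' && python3 -m inch '[[[0,0,0],[0,0,0]],[[0,0,0],[0,0,0]],[[0,0,0],[0,0,0]],[[0,0,0],[0,0,0]],[[0,0,0],[0,0,0]]]' 1 30
```

```text
clock: 11.45
ee_pos: [468.0, 168.2, 5.3]
orientation: [0.378, 0.926, 0.0, 0.001]
ft_force: [-0.1, -0.5, -1.3]
grip_width: 0.548
grip_force: 0.0
clock: 11.95
ee_pos: [468.1, 167.6, 5.9]
orientation: [0.378, 0.926, 0.001, 0.001]
ft_force: [0.6, 1.6, 6.5]
grip_width: 0.295
grip_force: 31.0
```

```bash
python3 -m inch '[[[0,0,40],[0,0,0]],[[0,0,90],[0,0,0]],[[5,-20,130],[0,0,0]],[[82,-588,135],[0,0,-37]],[[82,-588,135],[0,0,-37]],[[82,-588,135],[0,0,-37]],[[82,-588,135],[0,0,-37]],[[82,-588,135],[0,0,-37]],[[82,-588,135],[0,0,-37]],[[82,-588,135],[0,0,-37]]]' && python3 -m inch '[[[33,-230,0],[0,0,0]],[[33,-230,0],[0,0,0]],[[33,-230,0],[0,0,0]],[[33,-230,0],[0,0,0]],[[33,-230,0],[0,0,0]],[[33,-230,0],[0,0,0]]]'
python3 - <<'E'
from h import *
f=grab("wrist","pics/w5.png"); np.savez("w5.npz",**{k:f[k] for k in('vfov','cx','cy','M','c')})
E
```

```text
clock: 12.95
ee_pos: [518.8, -201.6, 138.1]
orientation: [0.653, 0.758, 0.0, 0.0]
ft_force: [1.1, 0.1, -0.9]
grip_width: 0.293
grip_force: 30.2
clock: 13.55
ee_pos: [552.0, -435.4, 138.0]
orientation: [0.654, 0.756, -0.001, 0.002]
ft_force: [0.2, -0.1, 0.2]
grip_width: 0.291
grip_force: 30.2
```

View pics/w5.png

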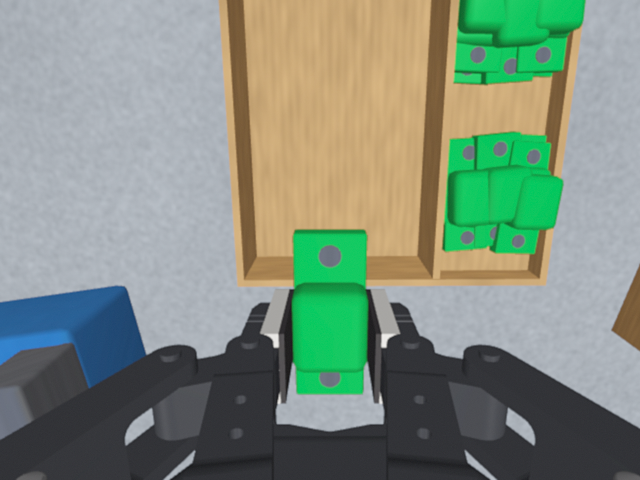

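Box corners are at (237,286) and (546,285), with the front edge reaching (221,0). The saddle is held straight.

```bash
python3 - <<'E'
from h import *
f=dict(np.load("w5.npz"))
np.set_printoptions(precision=1,suppress=True)
p=cast(f,[(237,286),(546,285),(221,0)],50);print(p)
ang=np.arctan2(*(p[1]-p[0])[::-1]);a2=np.degrees(np.arctan2(*(p[2]-p[0])[::-1]))-90;print(np.degrees(ang),a2,np.linalg.norm(p[1]-p[0]))
ex=np.array([np.cos(ang),np.sin(ang)]);ey=np.array([-ex[1],ex[0]])
print("bay",p[0]+59*ex+99*ey,get_obs()['ee_pos'])
E
```

```text
[[ 501.7 -466.1]
 [ 679.4 -439.9]
 [ 481.2 -318.6]]
8.391774557466272 7.916159312199298 179.60301078353996
bay [ 545.6 -359.5] [ 551.5 -431.9  137.5]
```

```bash
python3 -m inch '[[[-6,72,0],[0,0,0]],[[-6,72,-40],[0,0,0]],[[-6,72,-80],[0,0,0]],[[-6,72,-110],[0,0,0]],[[-6,72,-120],[0,0,0]],[[-6,72,-126],[0,0,0]],[[-6,72,-126],[0,0,0]],[[-6,72,-126],[0,0,0]]]' && python3 -m inch '[[[0,0,0],[0,0,0]],[[0,0,0],[0,0,0]],[[0,0,0],[0,0,0]],[[0,0,0],[0,0,0]],[[0,0,50],[0,0,0]],[[0,0,100],[0,0,0]],[[0,0,125],[0,0,0]]]' -0.3
```

```text
clock: 14.4
ee_pos: [547.1, -358.1, 13.4]
orientation: [0.652, 0.758, -0.0, 0.001]
ft_force: [0.0, -0.4, 0.4]
grip_width: 0.292
grip_force: 30.2
clock: 15.1
ee_pos: [547.9, -358.9, 140.8]
orientation: [0.652, 0.758, -0.0, 0.003]
ft_force: [-0.3, -0.1, -0.1]
grip_width: 0.651
grip_force: 0.0
```

```bash
python3 -m inch '[[[-173,38,0],[0,0,0]],[[-173,38,0],[0,0,0]],[[-173,38,0],[0,0,0]],[[-173,38,0],[0,0,0]],[[-173,38,0],[0,0,0]],[[-173,38,0],[0,0,0]]]'; cat > k.py <<'E'
from h import *
import sys
np.set_printoptions(precision=1,suppress=True)
f=grab("wrist",sys.argv[1]); print(get_obs()['ee_pos'],get_obs()['orientation'])
for c in blobs(f,"yellow",150):
    (u,v),_=cv2.minEnclosingCircle(c)
    m=np.zeros((480,640),np.uint8);cv2.drawContours(m,[c],-1,255,-1)
    g=cv2.cvtColor(f['img'],cv2.COLOR_RGB2HSV)
    d=(m>0)&(g[:,:,1]<110)
    q=cv2.erode(m,np.ones((7,7)))>0; d&=q
    ys,xs=np.nonzero(d)
    print(np.array(cen(c)),cv2.contourArea(c),"blob@12",cast(f,cen(c),14)[0],"insert@24",(cast(f,(xs.mean(),ys.mean()),24)[0],len(xs)) if len(xs) else None)
E
python3 k.py pics/w6.png
```

```text
clock: 15.7
ee_pos: [373.4, -320.1, 137.3]
orientation: [0.653, 0.757, -0.0, 0.001]
ft_force: [-0.1, -0.8, 0.3]
grip_width: 0.652
grip_force: 0.0
[ 374.2 -320.6  137.3] [ 0.7  0.8 -0.   0. ]
[331.  179.7] 2561.5 blob@12 [ 368.8 -286. ] insert@24 (array([ 368.7, -285.7]), 285)
```

Knob at (368.7,-285.8). I'll grasp it.

```bash
python3 -m inch '[[[-5,35,-40],[0,0,0]],[[-5,35,-85],[0,0,0]],[[-5,35,-115],[0,0,0]],[[-5,35,-128],[0,0,0]],[[-5,35,-133],[0,0,0]],[[-5,35,-133],[0,0,0]],[[-5,35,-133],[0,0,0]]]' && python3 -m inch '[[[0,0,0],[0,0,0]],[[0,0,0],[0,0,0]],[[0,0,0],[0,0,0]],[[0,0,0],[0,0,0]],[[0,0,0],[0,0,0]]]' 1 30
```

```text
clock: 16.45
ee_pos: [369.2, -285.1, 4.2]
orientation: [0.652, 0.758, -0.0, 0.001]
ft_force: [0.3, 0.5, -0.1]
grip_width: 0.65
grip_force: 0.0
clock: 16.95
ee_pos: [368.9, -285.1, 4.9]
orientation: [0.652, 0.758, -0.0, 0.001]
ft_force: [-0.0, 0.3, 7.2]
grip_width: 0.409
grip_force: 30.0
```

```bash
python3 -m inch '[[[0,0,45],[0,0,0]],[[0,0,95],[0,0,0]],[[5,5,135],[0,0,0]],[[286,175,135],[0,0,-9]],[[286,175,135],[0,0,-9]],[[286,175,135],[0,0,-9]],[[286,175,135],[0,0,-9]],[[286,175,135],[0,0,-9]],[[286,175,135],[0,0,-9]],[[286,175,135],[0,0,-9]]]' && python3 -m inch '[[[0,0,0],[0,0,0]],[[0,0,0],[0,0,0]]]'
python3 - <<'E'
from h import *
f=grab("wrist","pics/w7.png"); np.savez("w7.npz",**{k:f[k] for k in('vfov','cx','cy','M','c')})
E
```

```text
clock: 17.95
ee_pos: [656.5, -107.2, 139.1]
orientation: [0.709, 0.705, 0.001, 0.001]
ft_force: [0.4, -0.5, -0.6]
grip_width: 0.413
grip_force: 30.2
clock: 18.15
ee_pos: [653.7, -108.6, 138.4]
orientation: [0.709, 0.705, -0.001, -0.001]
ft_force: [-0.3, 0.6, -0.9]
grip_width: 0.408
grip_force: 30.2
```

View pics/w7.png

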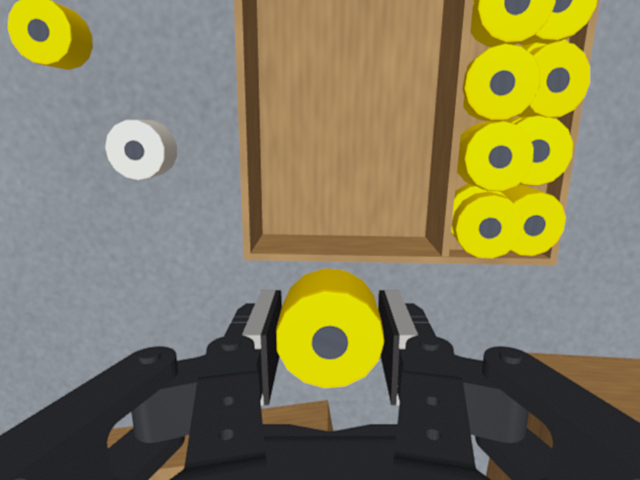

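Box corners are at (245,259) and (557,264), front edge at (236,0). The loose knob is at the upper left, with its insert at (38,30).

```bash
python3 - <<'E'
from h import *
f=dict(np.load("w7.npz"))
np.set_printoptions(precision=1,suppress=True)
p=cast(f,[(245,259),(557,264),(236,0)],50);print(p)
ang=np.arctan2(*(p[1]-p[0])[::-1]);a2=np.degrees(np.arctan2(*(p[2]-p[0])[::-1]))-90;print(np.degrees(ang),a2,np.linalg.norm(p[1]-p[0]))
ex=np.array([np.cos(ang),np.sin(ang)]);ey=np.array([-ex[1],ex[0]])
b=p[0]+59*ex+99*ey;print("bay",b,b-42*ey,b+42*ey,get_obs()['ee_pos']);print(cast(f,[(38,30),(134,150)],24))
E
```

```text
[[ 604.5 -114.8]
 [ 783.2 -118.9]
 [ 607.9   18.1]]
-1.323230217792487 -1.4667139692069497 178.74525961044256
bay [665.8 -17.2] [664.8 -59.2] [666.7  24.8] [ 652.9 -109.3  138.4]
[[492.   10.7]
 [537.  -54.7]]
```

```bash
python3 -m inch '[[[12,50,0],[0,0,0]],[[12,50,-40],[0,0,0]],[[12,50,-80],[0,0,0]],[[12,50,-110],[0,0,0]],[[12,50,-122],[0,0,0]],[[12,50,-128],[0,0,0]],[[12,50,-128],[0,0,0]],[[12,50,-128],[0,0,0]]]' && python3 -m inch '[[[0,0,0],[0,0,0]],[[0,0,0],[0,0,0]],[[0,0,0],[0,0,0]],[[0,0,0],[0,0,0]],[[0,0,50],[0,0,0]],[[0,0,100],[0,0,0]],[[0,0,125],[0,0,0]]]' -0.3
```

```text
clock: 19.0
ee_pos: [667.3, -60.2, 12.5]
orientation: [0.71, 0.704, 0.001, 0.001]
ft_force: [0.1, -0.7, 0.4]
grip_width: 0.408
grip_force: 30.2
clock: 19.7
ee_pos: [668.5, -59.9, 140.0]
orientation: [0.71, 0.704, 0.002, 0.003]
ft_force: [1.0, -0.3, 0.5]
grip_width: 0.65
grip_force: 0.0
```

```bash
python3 -m inch '[[[-176,30,0],[0,0,0]],[[-176,30,0],[0,0,0]],[[-176,30,0],[0,0,0]],[[-176,30,0],[0,0,0]],[[-176,30,0],[0,0,0]],[[-176,30,0],[0,0,0]]]'; python3 k.py pics/w8.png
```

```text
clock: 20.3
ee_pos: [490.7, -29.5, 136.4]
orientation: [0.71, 0.704, 0.0, 0.001]
ft_force: [1.2, 0.3, -0.5]
grip_width: 0.653
grip_force: 0.0
[491.9 -29.9 136.3] [0.7 0.7 0.  0. ]
[598.7 277.9] 3331.5 blob@12 [669.  -61.8] insert@24 (array([669.4, -62.3]), 249)
[330.9 170.6] 2598.5 blob@12 [491.4  10.6] insert@24 (array([491.4,  10.8]), 290)
```

View pics/w8.png

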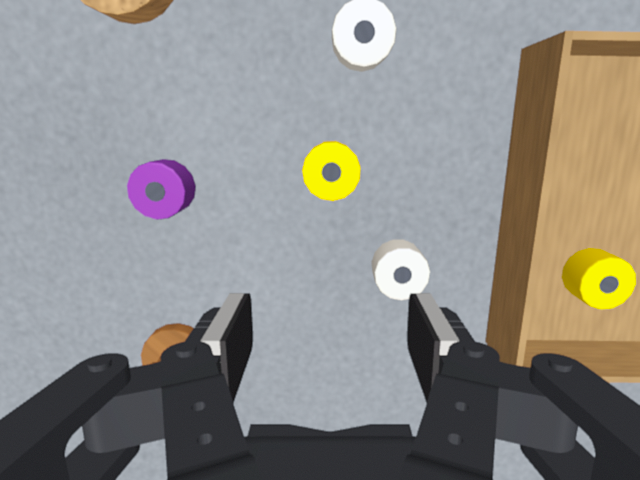

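Yellow knob is at (491.4,10.8) (pixel 331,171), with white and purple knobs clear of the fingers. The first knob stands in the bay at (608,283).

```bash
python3 -m inch '[[[0,41,-40],[0,0,0]],[[0,41,-85],[0,0,0]],[[0,41,-115],[0,0,0]],[[0,41,-128],[0,0,0]],[[0,41,-132],[0,0,0]],[[0,41,-132],[0,0,0]],[[0,41,-132],[0,0,0]]]' && python3 -m inch '[[[0,0,0],[0,0,0]],[[0,0,0],[0,0,0]],[[0,0,0],[0,0,0]],[[0,0,0],[0,0,0]],[[0,0,0],[0,0,0]]]' 1 30
```

```text
clock: 21.05
ee_pos: [491.6, 11.1, 4.9]
orientation: [0.71, 0.704, 0.001, 0.001]
ft_force: [-0.2, -0.6, 0.1]
grip_width: 0.653
grip_force: 0.0
clock: 21.55
ee_pos: [491.2, 11.3, 5.2]
orientation: [0.71, 0.704, 0.001, 0.001]
ft_force: [0.1, -1.1, 6.3]
grip_width: 0.41
grip_force: 29.6
```

Target is (667,25): a delta of (+176,+14), then down.

```bash
python3 -m inch '[[[0,0,45],[0,0,0]],[[0,0,95],[0,0,0]],[[5,0,120],[0,0,0]],[[175,14,125],[0,0,0]],[[175,14,125],[0,0,0]],[[175,14,125],[0,0,0]],[[175,14,125],[0,0,0]],[[175,14,125],[0,0,0]],[[175,14,125],[0,0,0]]]' && python3 -m inch '[[[0,0,-40],[0,0,0]],[[0,0,-80],[0,0,0]],[[0,0,-108],[0,0,0]],[[0,0,-116],[0,0,0]],[[0,0,-119],[0,0,0]],[[0,0,-119],[0,0,0]],[[0,0,-119],[0,0,0]]]' && python3 -m inch '[[[0,0,0],[0,0,0]],[[0,0,0],[0,0,0]],[[0,0,0],[0,0,0]],[[0,0,0],[0,0,0]],[[0,0,50],[0,0,0]],[[0,0,100],[0,0,0]],[[-20,0,150],[0,0,0]],[[-70,0,200],[0,0,0]],[[-120,0,200],[0,0,0]],[[-120,0,200],[0,0,0]]]' -0.3
python3 - <<'E'
from h import *
a=grab("scene")['img'][150:420,90:490];b=grab("side")['img'][90:420,90:490]
v=lambda i:cv2.resize(i[:,:,::-1],(400,int(i.shape[0])))
cv2.imwrite("pics/fin.png",cv2.resize(np.vstack([v(a),v(b)]),None,fx=1,fy=1))
E
```

```text
clock: 22.45
ee_pos: [663.8, 25.8, 128.5]
orientation: [0.71, 0.704, -0.001, -0.001]
ft_force: [-0.3, -0.2, -1.3]
grip_width: 0.409
grip_force: 30.4
clock: 23.15
ee_pos: [666.4, 25.4, 11.7]
orientation: [0.71, 0.704, 0.001, 0.001]
ft_force: [0.7, -0.2, -0.4]
grip_width: 0.408
grip_force: 30.7
clock: 24.15
ee_pos: [541.2, 26.2, 211.7]
orientation: [0.71, 0.704, -0.0, -0.0]
ft_force: [-0.1, -0.0, 0.6]
grip_width: 0.649
grip_force: 0.0
```

View pics/fin.png

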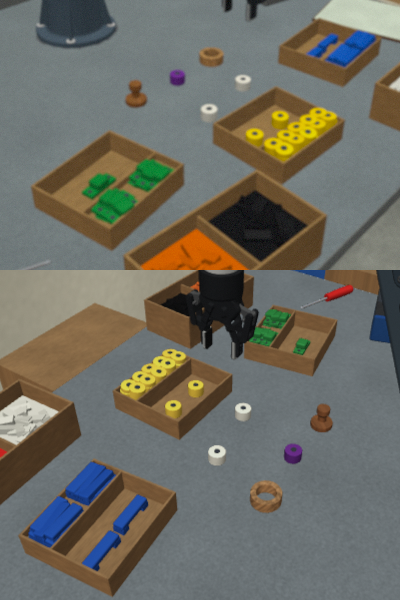

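All five parts lie in their bays: handles at (130,513) and (100,550), knobs at (195,388) and (173,408), saddle at (302,346). The tape, stamp and look-alikes have not moved.

```bash
python3 -c "
from workcell import robot
print(robot.sign_off())"
```

```text
the job is handed in; nothing more can be done
None
```

The job is handed in: both handles, both knobs and the saddle lie flat in their own boxes' front bays, the tape, stamp and look-alikes were left alone, and it took about 24 s of the 128 s allowed.

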